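Bottles into the safety-capped waste canister

TASK

Put every used correction-fluid bottle standing about on the desk into the waste canister and close it again. To open the canister, press its white safety cap down firmly, turn it anticlockwise and lift it off; hang the cap by its stem in the empty middle place of the cap rack and let go of it while you load the bottles, without knocking the two small caps hanging beside it. When all the bottles are inside, take the cap from the rack, fit it on the canister, press it down and turn it clockwise until it locks; leave the other things on the desk alone.

Things in the scene. Friction and masses are not known exactly. Their poses are not given: they have to be found in the camera images.
- canister: Fixed round grey waste canister, 108 mm across, 154 mm high without cap. Origin at the centre of its underside on the desk, z up; its x axis is the locked direction (one long white bar on the wall at +x and at -x; two short bars mark the open direction, 48 degrees anticlockwise from it). Clear depth inside about 148 mm.
- mouth (a point): Centre of the canister's round mouth, 80 mm wide, at the neck top 154 mm above the desk; axes as the canister. A sprung rubber seal ring stands up to 173 mm when uncovered. The cap lifts off or drops on only with its bar 35 to 65 degrees anticlockwise (from above) of the canister's x axis, 48 best; stops end the turn at about 68 degrees and just past the locked direction.
- cap_grip (a point): White safety cap, loose, 0.15 kg: skirted disc 115 mm across, 26 mm high; on it a 16 mm stem, a 40 mm flange and a grip bar 46 mm long, 24 mm thick, 40 mm high. Point: centre of the bar; x along the bar (half a turn is the same), y across it, z up. Below it: flange top 20 mm, flange underside 25, disc top 53, skirt bottom 79. Locked: 229 mm above the desk, bar along canister x.
- cap_foot (a point): Centre of the safety cap's skirt edge (its underside), axes as the bar. Two lugs inside the skirt lie below the bar's ends. Sprung up into notches when locked: hold the cap 7.5 to 9.5 mm down (about 10 to 13 N) while turning the first 32 degrees, or its lugs are blocked (never force it); likewise the last 32 when locking, then it springs up again. Laid on the seal at the open angle it stands 1 to 2 mm above locked height.
- rack: Fixed steel cap rack; origin at the foot of its back plate (166 mm high) on the desk, x from the prongs into the plate, y along it. Base plate 300 mm along y, 8 mm thick, reaching 130 mm to -x. Three forks at y = -104, 0, +104 mm, each of two level prongs 8 mm wide with a 24 mm gap, open at -x; the outer two hold small caps, the middle one is free.
- free_place (a point): Where the cap's stem axis shall hang in the middle fork: at prong-top height (135 mm), 66 mm in front of the back plate; axes as the rack. Prongs 7 mm thick, reaching 32 mm further to -x, where a lip stands 4 mm above them. Slide the stem in along +x, flange above the lip and disc below the prongs, then lower: the flange rests on the prongs, bar centre 25 mm above this point.
- small_cap_1_grip (a point): Bar centre of a loose small white cap hanging in an outer fork of the rack: disc 64 mm across, same stem, flange and bar as the safety cap. Not to be knocked.
- small_cap_2_grip (a point): Bar centre of the other small white cap hanging in the opposite outer fork; same shape. Not to be knocked.
- bottle_1_mid (a point): Used correction-fluid bottle, white with a black cap (about 30 g), 65 mm tall: round body 27 mm across up to 44 mm, cap 20 mm across above. Point on its axis half-way up (32.5 mm); z axis from foot to cap. Starts upright on the desk; may be absent (None all the time).
- bottle_2_mid (a point): Used correction-fluid bottle, white with a black cap (about 30 g), 65 mm tall: round body 27 mm across up to 44 mm, cap 20 mm across above. Point on its axis half-way up (32.5 mm); z axis from foot to cap. Starts upright on the desk; may be absent (None all the time).
- bottle_3_mid (a point): Used correction-fluid bottle, white with a black cap (about 30 g), 65 mm tall: round body 27 mm across up to 44 mm, cap 20 mm across above. Point on its axis half-way up (32.5 mm); z axis from foot to cap. Starts upright on the desk; may be absent (None all the time).
- bottle_4_mid (a point): Used correction-fluid bottle, white with a black cap (about 30 g), 65 mm tall: round body 27 mm across up to 44 mm, cap 20 mm across above. Point on its axis half-way up (32.5 mm); z axis from foot to cap. Starts upright on the desk; may be absent (None all the time).
- bottle_5_mid (a point): Used correction-fluid bottle, white with a black cap (about 30 g), 65 mm tall: round body 27 mm across up to 44 mm, cap 20 mm across above. Point on its axis half-way up (32.5 mm); z axis from foot to cap. Starts upright on the desk; may be absent (None all the time).
- desk_stapler: Desk stapler, 127x36x40 mm. Bystander, loose; origin at the centre of its underside.
- note_pad: Pad of sticky notes, 78x78x23 mm. Bystander, loose; origin at the centre of its underside.
- spare_roll: Roll of labels, 62 mm across, 40 mm high. Bystander, loose; origin at the centre of its underside.
- desk_calculator: Calculator, 140x102x26 mm. Bystander, loose; origin at the centre of its underside.

How it is judged:
On the way, in this order (a step that is already met when the one before it is completed fails the run):
1. the cap is off the canister: pressed, turned and lifted at least 30 mm clear (height (world z) of cap_grip above 0.26 m), for 0.1 s.
2. the cap hangs in the rack's middle place, let go (horizontal distance between cap_grip and free_place below 0.022 m and z of cap_grip in the frame of free_place between 0.02 and 0.029 m and angle between cap_grip's own z axis and vertical below 0.12 rad and contact force between the fingers and cap below 0.1 N), for 0.3 s.
3. every bottle is inside the canister while the cap hangs on the rack (horizontal distance between each of bottle_1_mid, bottle_2_mid, bottle_3_mid, bottle_4_mid, bottle_5_mid and canister below 0.048 m and z of each of bottle_1_mid, bottle_2_mid, bottle_3_mid, bottle_4_mid, bottle_5_mid in the frame of canister below 0.145 m and horizontal distance between cap_grip and free_place below 0.022 m and z of cap_grip in the frame of free_place between 0.02 and 0.029 m and angle between cap_grip's own z axis and vertical below 0.12 rad), for 0.3 s.
4. the cap is back on the canister and locked (angle between the x axis of cap_grip and the x axis of canister, either way round below 0.15 rad and horizontal distance between cap_grip and canister below 0.006 m and z of cap_grip in the frame of canister between 0.224 and 0.232 m and angle between cap_grip's own z axis and vertical below 0.06 rad), for 0.2 s.
At the end, for the whole second after the job is handed in: The cap is locked on the canister (bar within 0.15 rad of the canister's x axis, within 5 mm of the locked height of 229 mm downward and 3 mm upward, within 6 mm of centre, upright, at rest and released); every bottle present is inside the canister (within 48 mm of its axis, below 145 mm) (all of step 4 and horizontal distance between each of bottle_1_mid, bottle_2_mid, bottle_3_mid, bottle_4_mid, bottle_5_mid and canister below 0.048 m and z of each of bottle_1_mid, bottle_2_mid, bottle_3_mid, bottle_4_mid, bottle_5_mid in the frame of canister below 0.145 m and contact force between the fingers and cap below 0.1 N and linear speed of cap below 0.02 m/s); the robot touches nothing.
It fails at once if the cap is forced round past its teeth without being pressed down (0.16 to 0.40 rad from locked at less than 4.5 mm below the locked height) (horizontal distance between cap_grip and canister below 0.02 m and angle between the x axis of cap_grip and the x axis of canister, either way round between 0.16 and 0.4 rad and z of cap_grip in the frame of canister between 0.2245 and 0.233 m).
It fails at once if a small cap on the rack is knocked: moved more than 20 mm or tipped more than 0.3 rad (distance of any of small_cap_1_grip, small_cap_2_grip from where it was at the start of the episode above 0.02 m or angle between any of small_cap_1_grip, small_cap_2_grip's own z axis and vertical above 0.3 rad).
It fails at once if a bystander is moved more than 30 mm (distance of any of desk_stapler, note_pad, spare_roll, desk_calculator from where it was at the start of the episode above 0.03 m).
Of bottle_1, bottle_2, bottle_3, bottle_4, bottle_5 only 3 to 5 are there at a start; the rules pass over those that are not, and their reading is None.
At some moment in a run one of bottle_1, bottle_2, bottle_3, bottle_4, bottle_5 may be knocked a few centimetres aside while the robot is not near it.
It also fails if it takes over 210 s, if anything falls off the work surface, if the arm or the gripper's body presses on something with over 40 N, if the wrist force passes 120 N, or if a joint passes its speed limit or range.

ROBOT

A 6-joint arm with a two-finger parallel gripper is mounted at the origin on a cart in front of the work surface, level with it; the furniture and walls round the work are solid. World frame = base frame: x ahead of the robot, y to its left, z up, the work surface at z = 0. Lengths are in m, angles in rad, forces in N, time in s.
With the tool pointing down it reaches from about 0.375 to 0.9 m from the base axis. Payload 3.1 kg.
Tool frame: the origin (TCP) lies midway between the tips of the shut fingers; the grasp point (between the pads) lies 19 mm behind it; x points along the fingers, z is the direction in which the jaws open and shut, and the axes are right-handed (so a half turn about x gives the same grasp; the last joint's range is limited). The gripper opens to 85 mm and grips with 20 to 120 N. Pads are 22 mm wide; open, the fingers measure 114 mm over their backs; the gripper's body (76 mm by 85 mm) begins 54 mm behind the grasp point. The pads swing forward as they close: fully open they stand 13 mm farther back than shut.
Start: joints at [1.01, 0.527, 1.433, -0, 1.181, -0.178], TCP at [0.233, 0.58, 0.231] pointing down, gripper open.
Joint ranges: [-3.08, 3.08], [-0.75, 2.2], [0.22, 2.44], [-1.43, 4.57], [0, 2.65], [-2.85, 2.85]. Speed limits (rad/s): [2.79, 2.79, 3.14, 3.14, 3.14, 3.14].

INTERFACE

Orientations are given as a unit quaternion [x, y, z, w].
In Python, from station import status, snapshot, camera_params, ticket gives the robot as it stands.
- The arm moves only by the tool arm_command, never from a script. Its argument "series" is a list that holds one entry, the list of rows, each a list of 4 numbers: the shift along the tool's x, y, z in mm, then the turn about the tool's x in rad. A call has 1 to 10 rows; each row shifts and turns the commanded pose from where the row before left it, along the tool's axes as they then stand; what a row does not reach is not made up. A row lasts 1/10 s, in which the tool goes at most 50 mm and 8.59 degrees, less where a joint would pass 70% of its speed; a pose out of reach is approached as far as the arm can. A call is refused whole if a number of a shift passes 50 or a number of a turn 0.15, either way. A call with a gripper value outside its range is refused whole. "jaw" is the opening in per cent of the stroke, from 0 (shut) to 100 (fully open), set as the call begins (left out, the last holds). The fingers move at their own pace and stop on an object; "force" is the grip in N (left out, the last holds). Time passes only in rows, so rows that do not move let the fingers close. It gives the time, the measured TCP pose, the force and the opening at its end, in the units of the state.
- status.sense(): the state, without advancing time (a new reading comes with each control period).
- snapshot(name): name is "side" or "top"; returns the picture (480x640x3 uint8, red, green, blue); there is no depth.
- camera_params(name): a dict with "fovy" (degrees; the focal length in pixels is half the picture's height over the tangent of half this angle, whatever the lens; pixels are square), "cx", "cy" (the principal point, pixels), "extrinsics" (4x4, takes a point from camera to world coordinates). Camera axes: x right, y down, z forward; pixel columns grow to the right and rows downward; lengths in m; the calibration is good to about 2 mm. A picture is of the moment at which its call begins. camera_params takes no time and is no camera call.
- ticket.sign_off(): hands the job in, once; it reports no verdict.
The state is a dict: "t": time; "q": joint angles; "qd": joint speeds; "tau": joint torques, N m; "tcp_pos": TCP position; "tool_rot": TCP orientation; "force": force on the tool from outside, world axes, zero at the start; "ft_torque": the same for the moment, N m; "finger_gap": opening from 0.0 (shut) to 1.0 (fully open).
Only numpy, scipy, OpenCV 4.12 (cv2) and the standard library are available. Lean on these libraries where they do the work, as an engineer would, in place of code of your own. Each camera call takes 0.05 s, during which the arm holds its last target. There are 200 camera calls.

## Working session

There is one attempt and no reset: what is moved stays moved. The work goes in short steps, Python scripts to look and compute and a tool call to move; the robot and the scene stay as the last step left them, time stands still between calls to the robot, and variables do not carry over. Pictures are saved under pics/ and viewed, about 12 in all and at most 16, crops included, and the job is handed in when it is done.

Besides the shell and the picture viewer there is one more tool, called as name(argument=value, ...) on one line, values as JSON. arm_command: Moves the arm, as the interface text tells. Its arguments: {"type":"object","properties":{"series":{"type":"array"},"jaw":{"type":"number"},"force":{"type":"number"}},"required":["series"]}

```bash
ls; mkdir -p pics
python3 - <<'E'
from station import status, snapshot, camera_params
import cv2, numpy as np
np.set_printoptions(precision=4,suppress=True)
s=status.sense(); print(s)
for n in("side","top"):
    p=camera_params(n); print(n,p)
    cv2.imwrite(f"pics/{n}0.png",snapshot(n)[:,:,::-1])
E
```

```text
pics
{'t': 0.0, 'q': array([ 1.0105,  0.5285,  1.4339, -0.    ,  1.1814, -0.1785]), 'qd': array([ 0.0003, -0.0004,  0.0005, -0.0001,  0.0004, -0.0016]), 'tau': array([ -0.0005, -44.2335, -17.803 ,  -0.0002,   0.0082,   0.    ]), 'tcp_pos': array([0.2325, 0.5794, 0.2303]), 'tool_rot': array([-0.3964,  0.5865,  0.3957,  0.5851]), 'force': array([-0.2342, -0.4941, -0.2509]), 'ft_torque': array([-0.015 ,  0.0164,  0.0397]), 'finger_gap': 0.9999848983452188}
side {'fovy': 53.21092879357635, 'cx': 316.60938868623845, 'cy': 242.99827576821724, 'extrinsics': array([[ 0.1314, -0.6664,  0.7339, -0.57  ],
       [-0.9913, -0.084 ,  0.1012, -0.1742],
       [-0.0059, -0.7408, -0.6717,  1.2119],
       [ 0.    ,  0.    ,  0.    ,  1.    ]])}
top {'fovy': 42.26161940264971, 'cx': 324.19315807690157, 'cy': 235.80808884705203, 'extrinsics': array([[-0.0001, -0.9923,  0.1241,  0.3531],
       [-1.    ,  0.001 ,  0.007 , -0.0211],
       [-0.0071, -0.1241, -0.9922,  1.8581],
       [ 0.    ,  0.    ,  0.    ,  1.    ]])}
```

View pics/side0.png

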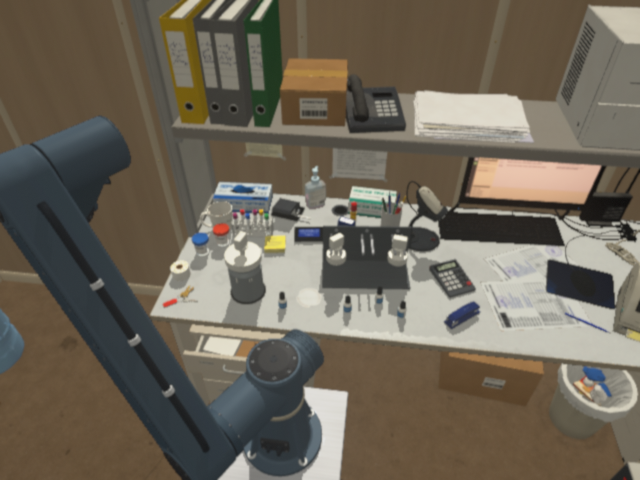

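View pics/top0.png

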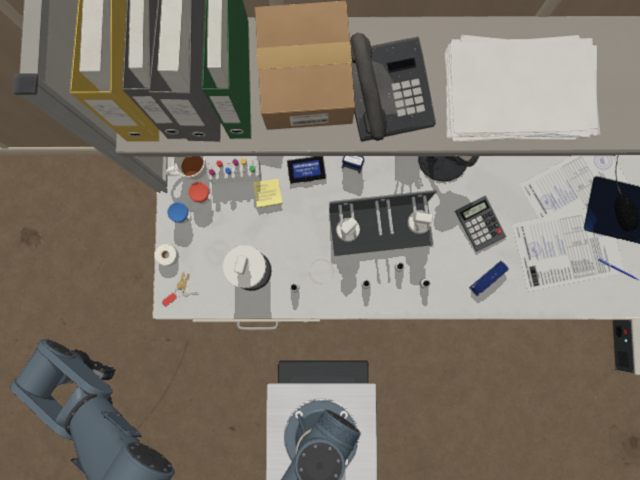

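The side view shows the canister at about (245,270), the rack at about (365,258), and four bottles at (282,300), (347,303), (379,297) and (402,310). The top view has the same bottles at (295,289), (366,285), (400,268) and (426,284). I'll enlarge both.

```bash
cat > h.py <<'E'
import numpy as np, cv2
from station import status, snapshot, camera_params
np.set_printoptions(precision=4,suppress=True)
P={n:camera_params(n) for n in("side","top")}
def ray(n,u,v):
    p=P[n]; f=240/np.tan(np.radians(p["fovy"])/2); E=p["extrinsics"]
    return E[:3,3],E[:3,:3]@np.array([(u-p["cx"])/f,(v-p["cy"])/f,1])
def at(n,u,v,z):
    o,d=ray(n,u,v); return o+d*(z-o[2])/d[2]
def pix(n,X):
    p=P[n]; f=240/np.tan(np.radians(p["fovy"])/2); E=p["extrinsics"]
    c=E[:3,:3].T@(np.asarray(X)-E[:3,3]); return np.array([p["cx"]+f*c[0]/c[2],p["cy"]+f*c[1]/c[2]])
def tri(a,b):
    (o1,d1),(o2,d2)=ray("side",*a),ray("top",*b)
    k=np.linalg.lstsq(np.c_[d1,-d2],o2-o1,rcond=None)[0]
    return (o1+k[0]*d1+o2+k[1]*d2)/2, np.linalg.norm(o1+k[0]*d1-o2-k[1]*d2)
def crop(n,u,v,w,h,s,name,im=None):
    im=snapshot(n) if im is None else im
    c=cv2.resize(im[v:v+h,u:u+w],None,fx=s,fy=s,interpolation=cv2.INTER_CUBIC)
    for i in range(0,w,20):
        cv2.putText(c,str(u+i),(i*s,8),0,.3,(255,0,0)); cv2.line(c,(i*s,10),(i*s,14),(255,0,0))
    for i in range(0,h,20):
        cv2.putText(c,str(v+i),(0,i*s+3),0,.3,(255,0,0)); cv2.line(c,(20,i*s),(24,i*s),(255,0,0))
    cv2.imwrite(f"pics/{name}.png",c[:,:,::-1])
E
python3 - <<'E'
from h import *
crop("top",215,180,230,125,3,"c1",cv2.imread("pics/top0.png")[:,:,::-1])
crop("side",215,220,200,110,4,"c2",cv2.imread("pics/side0.png")[:,:,::-1])
E
```

```text
(no output)
```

View pics/c1.png

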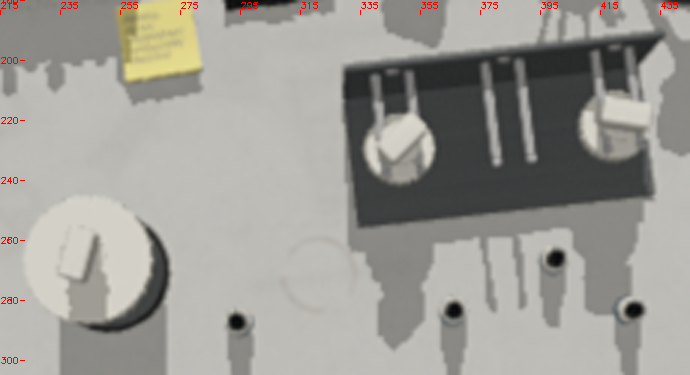

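View pics/c2.png

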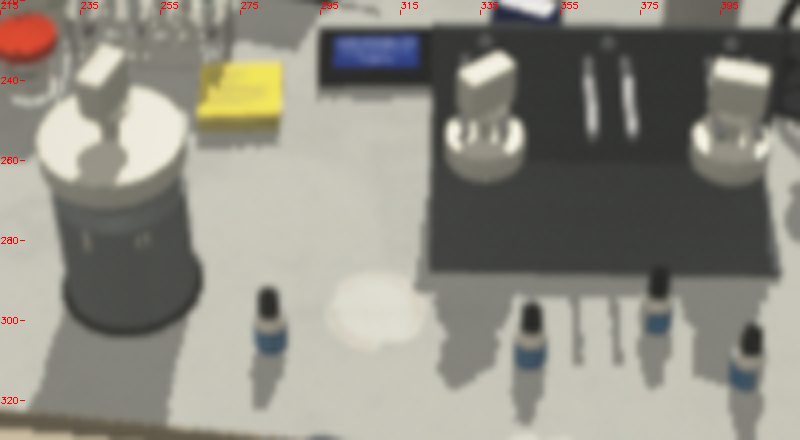

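```bash
cat > m.py <<'E'
from h import *
T=lambda x,y:(215+(x+.5)/3-.5,180+(y+.5)/3-.5)
S=lambda x,y:(215+(x+.5)/4-.5,220+(y+.5)/4-.5)
tb=[(236,321),(453,310),(556,258),(633,309)]; sb=[(268,290),(532,305),(659,270),(753,328)]
for a,b in zip(tb,sb):
    p,e=tri(S(*b),T(*a)); print("bottle",p,"err",e,"top-at65",at("top",*T(*a),.065)[:2],"side",at("side",*S(*b),.065)[:2])
print("disc",at("top",*T(88,259),.176)[:2], "side",at("side",*S(112,134),.176)[:2])
for q in [(82,227),(71,278),(76,253)]: print("bar top",at("top",*T(*q),.249)[:2])
for q in [(358,227),(654,198)]: print("base front",at("top",*T(*q),.008)[:2])
for q in [(430,272),(780,278)]: print("base front side",at("side",*S(*q),.004)[:2])
for q in [(343,68),(665,33)]: print("plate top",at("top",*T(*q),.166)[:2])
for q in [(496,163),(531,160),(485,62),(519,60)]: print("prong",at("top",*T(*q),.137)[:2])
print("prong tips side",*[at("side",*S(*q),.137)[:2] for q in [(593,133),(633,133)]])
E
python3 m.py
```

```text
bottle [0.4297 0.0787 0.0729] err 0.00275628375204536 top-at65 [0.4298 0.0805] side [0.4369 0.0791]
bottle [ 0.4401 -0.1298  0.073 ] err 0.004755414502760965 top-at65 [ 0.4402 -0.1279] side [ 0.4476 -0.1319]
bottle [ 0.4897 -0.2283  0.0736] err 0.003489597117517205 top-at65 [ 0.4902 -0.2275] side [ 0.498  -0.2305]
bottle [ 0.441  -0.3025  0.0697] err 0.0051581872301442655 top-at65 [ 0.4411 -0.3006] side [ 0.4456 -0.3057]
disc [0.4811 0.2086] side [0.4857 0.2069]
bar top [0.5034 0.2043]
bar top [0.4591 0.2131]
bar top [0.4807 0.2091]
base front [ 0.5256 -0.0374]
base front [ 0.5545 -0.3327]
base front side [ 0.528  -0.0405]
base front side [ 0.5585 -0.3353]
plate top [ 0.658  -0.0225]
plate top [ 0.6904 -0.3196]
prong [ 0.5733 -0.1648]
prong [ 0.5761 -0.1974]
prong [ 0.6688 -0.1556]
prong [ 0.6706 -0.1874]
prong tips side [ 0.5758 -0.1683] [ 0.5799 -0.2006]
```

```bash
cat >> h.py <<'E'
from scipy.spatial.transform import Rotation as R
def yaw(rot): z=R.from_quat(rot).as_matrix()[:,2]; return np.degrees(np.arctan2(z[1],z[0]))
def go(x,y,z,yw=None):
    "tool-axis shift (mm) from the measured pose, and turn about tool x"
    s=status.sense(); M=R.from_quat(s["tool_rot"]).as_matrix()
    d=np.array([x,y,z])-s["tcp_pos"]; y0=yaw(s["tool_rot"])
    t=0 if yw is None else -np.radians((yw-y0+90)%180-90)
    print("tcp",s["tcp_pos"],"t",s["t"],"yaw",round(y0,2),"gap",round(s["finger_gap"]*85,1),"F",s["force"])
    print("shift mm",1000*M.T@d,"turn",round(t,3),"q6",s["q"][5])
E
python3 - <<'E'
from h import *
exec(open("m.py").read().split("tb=")[0].split("\n",1)[1])
M=R.from_quat(status.sense()["tool_rot"]).as_matrix(); print(M)
for a,b in [((78,80),(106,47)),((100,92),(126,57))]:
    p,q=at("side",*S(*a),.249),at("side",*S(*b),.249); d=q-p; print(p,q,np.degrees(np.arctan2(d[1],d[0])),np.linalg.norm(d))
for a,b in [((58,274),(69,227)),((85,281),(97,230))]:
    p,q=at("top",*T(*a),.249),at("top",*T(*b),.249); d=q-p; print(p,q,np.degrees(np.arctan2(d[1],d[0])),np.linalg.norm(d))
print("shelf edge",at("top",300,152,.5),at("side",350,135,.5))
print(tri((350,139),(350,154)))
go(.481,.208,.30,78.8)
E
```

```text
[[-0.001  -0.928   0.3726]
 [-0.0017  0.3726  0.928 ]
 [-1.      0.0003 -0.0019]]
[0.466  0.2201 0.249 ] [0.5058 0.2085 0.249 ] -16.19411276884669 0.04151024583443785
[0.4549 0.2002 0.249 ] [0.4963 0.1904 0.249 ] -13.305883192177 0.04258852254043311
[0.4625 0.2244 0.249 ] [0.5034 0.2156 0.249 ] -12.200530030338701 0.04176113647261361
[0.4565 0.2009 0.249 ] [0.5007 0.1912 0.249 ] -12.37228561436727 0.04530995961347074
shelf edge [0.7124 0.0427 0.5   ] [ 0.6889 -0.1022  0.5   ]
(array([ 0.7174, -0.0858,  0.4686]), np.float64(0.030721242200325054))
tcp [0.2325 0.5795 0.2304] t 0.1 yaw 68.12 gap 85.3 F [-0.6651 -1.062  -0.5788]
shift mm [ -69.1958 -368.9812 -252.2537] turn -0.186 q6 -0.17848206736754452
```

arm_command(series=[[[-20,-20,-10,0],[-30,-40,-25,0],[-20,-40,-30,0],[0,-45,-32,0],[0,-45,-32,0],[0,-45,-32,0],[0,-45,-32,0],[0,-45,-32,0],[0,-43,-27,-0.08],[0,0,0,-0.084]]], jaw=100, force=100)

```text
t: 1.1
tcp_pos: [0.4649, 0.2338, 0.2965]
tool_rot: [-0.443, 0.552, 0.441, 0.552]
force: [-1.0, -1.0, -0.2]
finger_gap: 1.003
```

arm_command(series=[[[0,0,0,0],[0,0,0,0]]])

```text
t: 1.3
tcp_pos: [0.4605, 0.2388, 0.2963]
tool_rot: [-0.442, 0.552, 0.443, 0.551]
force: [-0.3, -0.1, 0.0]
finger_gap: 1.0
```

Run:
```python
from h import *
go(.482,.208,.30,77.5)
im=snapshot("top"); cv2.imwrite("pics/t1.png",im[:,:,::-1])
a=im[215:305,205:290]; b=snapshot("side")[215:305,205:290]
c=cv2.resize(np.hstack([a,b]),None,fx=4,fy=4,interpolation=cv2.INTER_CUBIC); cv2.imwrite("pics/c3.png",c[:,:,::-1])
```

```text
tcp [0.4605 0.2388 0.2963] t 1.3 yaw 77.42 gap 85.0 F [-0.2525 -0.1256  0.0437]
shift mm [ -3.6935 -27.6973 -25.3478] turn -0.001 q6 -1.0889296107394983
```

View pics/c3.png

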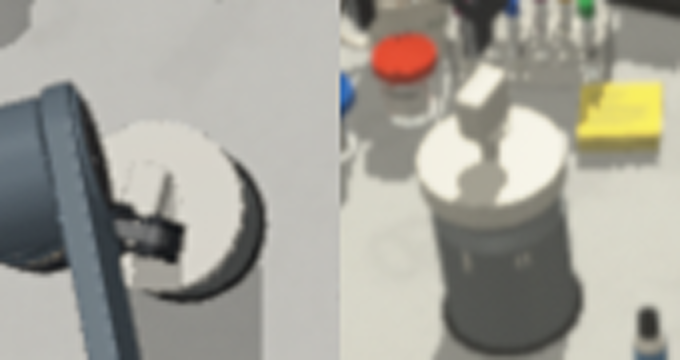

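arm_command(series=[[[0,-14,-13,0],[0,-14,-13,0],[0,0,0,0],[0,0,0,0],[0,0,0,0]]])

```text
t: 1.9
tcp_pos: [0.4819, 0.2082, 0.2966]
tool_rot: [-0.443, 0.551, 0.443, 0.551]
force: [-0.3, 0.8, -0.2]
finger_gap: 0.999
```

Run:
```python
from h import *
go(.483,.208,.215,77.5)
b=np.hstack([snapshot("side")[185:285,195:295],snapshot("top")[215:315,205:305]])
c=cv2.resize(b,None,fx=4,fy=4,interpolation=cv2.INTER_CUBIC); cv2.imwrite("pics/c4.png",c[:,:,::-1])
```

```text
tcp [0.4819 0.2082 0.2966] t 1.9 yaw 77.59 gap 84.9 F [-0.2867  0.797  -0.2478]
shift mm [81.6404 -1.1449 -0.0159] turn 0.002 q6 -1.159724806664073
```

View pics/c4.png

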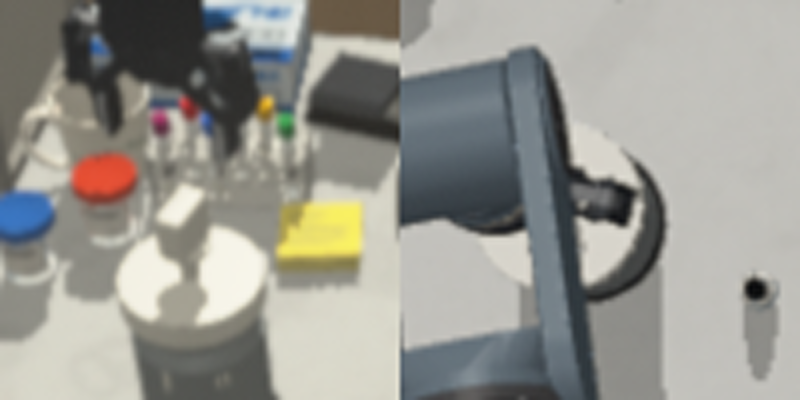

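Run:
```python
from h import *
print(pix("side",[.4819,.2082,.3096]),"seen 237.8 220")
print(pix("side",[.483,.208,.249]),"bar top seen",195+184/4,185+203/4)
print(pix("side",[.483,.208,.176]),"disc seen",195+192/4,185+275/4)
print(pix("top",[.483,.208,.249]),pix("top",[.483,.208,.176]),"seen",214+77/3,179.7+253/3,215+88/3,180+259/3)
```

```text
[236.933  221.1193] seen 237.8 220
[239.4293 236.2584] bar top seen 241.0 235.75
[242.076  253.6701] disc seen 243.0 253.75
[240.4433 263.1326] [244.2294 265.2952] seen 239.66666666666666 264.0333333333333 244.33333333333334 266.3333333333333
```

arm_command(series=[[[20,0,0,0],[20,-1,0,0],[15,0,0,0],[0,0,0,0],[0,0,0,0]]])

```text
t: 2.5
tcp_pos: [0.4837, 0.2074, 0.2419]
tool_rot: [-0.443, 0.551, 0.443, 0.551]
force: [-0.2, -0.1, 0.3]
finger_gap: 0.999
```

arm_command(series=[[[14,0,0,0],[13,0,0,0],[0,0,0,0],[0,0,0,0]]])

```text
t: 2.9
tcp_pos: [0.4844, 0.2073, 0.2156]
tool_rot: [-0.443, 0.551, 0.443, 0.552]
force: [0.1, -0.3, 0.8]
finger_gap: 1.002
```

arm_command(series=[[[0,0,0,0],[0,0,0,0],[0,0,0,0],[0,0,0,0],[0,0,0,0],[0,0,0,0],[0,0,0,0],[0,0,0,0]]], jaw=10, force=40)

```text
t: 3.7
tcp_pos: [0.4839, 0.2071, 0.2148]
tool_rot: [-0.443, 0.551, 0.443, 0.552]
force: [-0.2, 0.5, 1.5]
finger_gap: 0.273
```

arm_command(series=[[[0,0,0,0],[0,0,0,0],[1,0,0,0],[1,0,0,0],[1,0,0,0],[1,0,0,0],[0,0,0,0],[0,0,0,0]]], jaw=0, force=110)

```text
t: 4.5
tcp_pos: [0.484, 0.2071, 0.2111]
tool_rot: [-0.443, 0.551, 0.443, 0.552]
force: [-1.5, -0.2, 5.7]
finger_gap: 0.265
```

arm_command(series=[[[1,0,0,0],[1,0,0,0],[1,0,0,0],[1,0,0,0],[0,0,0,0],[0,0,0,0],[0,0,0,0]]])

```text
t: 5.2
tcp_pos: [0.484, 0.2071, 0.2078]
tool_rot: [-0.443, 0.551, 0.443, 0.552]
force: [-2.9, 0.8, 9.7]
finger_gap: 0.267
```

arm_command(series=[[[1,0,0,0],[0.7,0,0,0],[0,0,0,0],[0,0,0,0],[0,0,0,0]]])

```text
t: 5.7
tcp_pos: [0.484, 0.2071, 0.2063]
tool_rot: [-0.443, 0.551, 0.443, 0.552]
force: [-2.4, 0.8, 11.2]
finger_gap: 0.266
```

arm_command(series=[[[0,0,0,-0.04],[0,0,0,-0.05],[0,0,0,-0.05],[0,0,0,-0.05],[0,0,0,0]]])

```text
t: 6.2
tcp_pos: [0.4842, 0.2074, 0.2064]
tool_rot: [-0.493, 0.506, 0.493, 0.507]
force: [-1.1, 0.8, 10.2]
finger_gap: 0.265
```

Run:
```python
from h import *
go(.484,.207,.206,125.5); print(status.sense()["ft_torque"])
```

```text
tcp [0.4842 0.2074 0.2064] t 6.2 yaw 88.45 gap 22.5 F [-1.1042  0.7929 10.1612]
shift mm [ 0.3963  0.1793 -0.4059] turn -0.647 q6 -1.3520330659649973
[0.2053 0.4716 0.003 ]
```

arm_command(series=[[[0.4,0,0,-0.06],[0,0,0,-0.07],[0,0,0,-0.07],[0,0,0,-0.07],[0,0,0,-0.07],[0,0,0,-0.07],[0,0,0,-0.07],[0,0,0,-0.07],[0,0,0,-0.07],[0,0,0,-0.03]]])

```text
t: 7.2
tcp_pos: [0.4842, 0.2084, 0.2061]
tool_rot: [0.629, -0.321, -0.629, -0.324]
force: [-2.5, 3.8, 11.5]
finger_gap: 0.268
```

arm_command(series=[[[0,0,0,0],[-3,0,0,0],[-3,0,0,0],[-4,0,0,0],[-5,0,0,0],[-5,0,0,0],[0,0,0,0],[0,0,0,0]]])

```text
t: 8.0
tcp_pos: [0.4833, 0.2066, 0.2242]
tool_rot: [-0.629, 0.323, 0.629, 0.323]
force: [0.1, -0.2, -0.4]
finger_gap: 0.268
```

Run:
```python
from h import *
go(.484,.207,.36,95.7); print(status.sense()["ft_torque"])
crop("side",175,185,150,110,4,"c5")
```

```text
tcp [0.4833 0.2066 0.2242] t 8.0 yaw 125.64 gap 22.7 F [ 0.1152 -0.189  -0.4462]
shift mm [-135.8471   -0.5497   -0.0501] turn 0.523 q6 -2.001179946177092
[ 0.0521 -0.0926  0.0021]
```

View pics/c5.png

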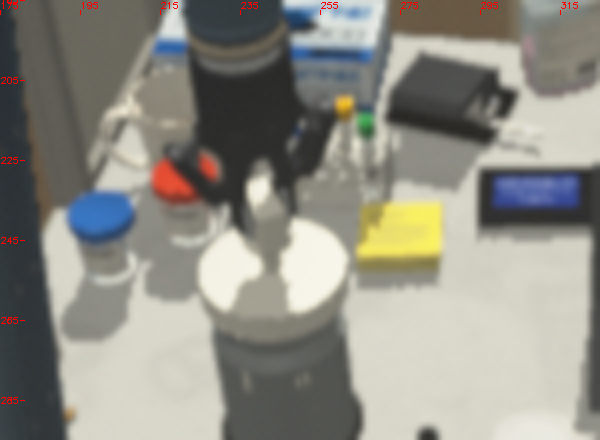

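arm_command(series=[[[-10,0,0,0],[-15,0,0,0],[-20,0,0,0],[-20,0,0,0],[-20,0,0,0],[-20,0,0,0],[0,0,0,0],[0,0,0,0]]])

```text
t: 8.85
tcp_pos: [0.4835, 0.2069, 0.3297]
tool_rot: [0.629, -0.323, -0.629, -0.323]
force: [0.7, 0.1, -1.9]
finger_gap: 0.265
```

arm_command(series=[[[0,0,0,0.08],[0,0,0,0.1],[0,0,0,0.1],[0,0,0,0.1],[0,0,0,0.1],[0,0,0,0.043],[0,0,0,0],[0,0,0,0]]])

```text
t: 9.65
tcp_pos: [0.4832, 0.2068, 0.3285]
tool_rot: [-0.524, 0.475, 0.525, 0.474]
force: [0.5, 0.1, -2.0]
finger_gap: 0.264
```

Run:
```python
from h import *
go(.503,-.190,.33,95.7)
```

```text
tcp [0.4832 0.2068 0.3285] t 9.65 yaw 95.73 gap 22.4 F [ 0.4592  0.0903 -1.999 ]
shift mm [  -1.3503   19.9136 -396.8434] turn 0.001 q6 -1.4791289247593316
```

arm_command(series=[[[0,2,-25,0],[0,2,-40,0],[0,2,-42,0],[0,2,-42,0],[0,2,-42,0],[0,2,-42,0],[0,2,-42,0],[0,2,-42,0],[0,2,-42,0],[0,2,-38,0]]])

```text
t: 10.65
tcp_pos: [0.5029, -0.192, 0.3292]
tool_rot: [-0.524, 0.475, 0.524, 0.475]
force: [-0.1, -0.6, -1.5]
finger_gap: 0.265
```

arm_command(series=[[[0,0,0,0],[0,0,0,0],[0,0,0,0],[0,0,0,0]]])

```text
t: 11.05
tcp_pos: [0.503, -0.1886, 0.3295]
tool_rot: [-0.524, 0.474, 0.525, 0.474]
force: [0.2, 0.9, -0.8]
finger_gap: 0.267
```

Run:
```python
from h import *
go(.503,-.190,.1575,95.7)
```

```text
tcp [ 0.503  -0.1886  0.3295] t 11.05 yaw 95.79 gap 22.7 F [ 0.1545  0.9244 -0.8485]
shift mm [172.0084   0.0605  -1.521 ] turn 0.002 q6 -2.2389286326291074
```

Lower in front of the fork.

arm_command(series=[[[20,0,-1.5,0],[30,0,0,0],[30,0,0,0],[30,0,0,0],[30,0,0,0],[20,0,0,0],[12,0,0,0],[0,0,0,0],[0,0,0,0],[0,0,0,0]]])

```text
t: 12.05
tcp_pos: [0.5044, -0.1918, 0.159]
tool_rot: [0.525, -0.474, -0.523, -0.475]
force: [0.6, -0.0, -0.9]
finger_gap: 0.268
```

Run:
```python
from h import *
go(.6075,-.180,.1575,95.7)
a=snapshot("side")[205:315,315:420]; b=snapshot("top")[185:295,320:440]
c=cv2.resize(np.hstack([a,b]),None,fx=3.5,fy=3.5,interpolation=cv2.INTER_CUBIC); cv2.imwrite("pics/c6.png",c[:,:,::-1])
```

```text
tcp [ 0.5044 -0.1918  0.159 ] t 12.05 yaw 95.71 gap 22.8 F [ 0.6241 -0.0379 -0.8571]
shift mm [   1.7184 -103.7879    1.5132] turn 0.0 q6 -2.241100533006867
```

View pics/c6.png

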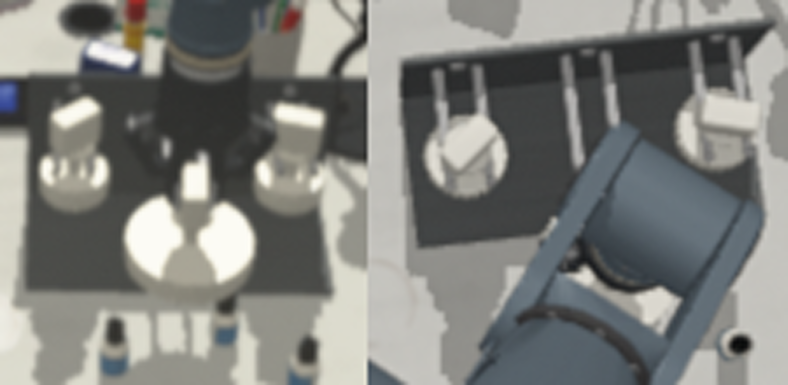

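Run:
```python
from h import *
print(pix("side",[.5044,-.1918,.1932]),"seen",315+195/3.5,205+168/3.5)
print(pix("side",[.5044,-.1918,.1202]),"disc seen",315+190/3.5,205+240/3.5)
print(pix("side",[.576,-.183,.137]),"seen tips mid",215+613/4,220+133/4)
```

```text
[370.2247 256.0711] seen 370.7142857142857 253.0
[368.6298 272.698 ] disc seen 369.2857142857143 273.57142857142856
[367.4057 253.2157] seen tips mid 368.25 253.25
```

arm_command(series=[[[2,-10,1.5,0],[0,-10,0,0],[0,-10,0,0],[0,-10,0,0],[0,-10,0,0],[0,0,0,0],[0,0,0,0],[0,0,0,0]]])

```text
t: 12.95
tcp_pos: [0.5524, -0.1848, 0.1554]
tool_rot: [-0.524, 0.475, 0.525, 0.474]
force: [0.6, 1.0, -2.0]
finger_gap: 0.264
```

arm_command(series=[[[-0.5,-8,-0.4,0],[0,-8,0,0],[0,-8,0,0],[0,-8,0,0],[0,-8,0,0],[0,0,0,0],[0,0,0,0]]])

```text
t: 13.65
tcp_pos: [0.5928, -0.1813, 0.1559]
tool_rot: [-0.524, 0.475, 0.524, 0.474]
force: [-0.3, 1.2, -1.7]
finger_gap: 0.27
```

Run:
```python
from h import *
go(.608,-.180,.1460,95.7)
```

```text
tcp [ 0.5928 -0.1813  0.1559] t 13.65 yaw 95.71 gap 23.0 F [-0.3441  1.195  -1.6911]
shift mm [  9.8961 -15.2628  -0.2451] turn 0.0 q6 -2.1470922875184235
```

arm_command(series=[[[0,-8,0,0],[0,-7,0,0],[0,0,0,0],[3,0,0,0],[3,0,0,0],[2,0,0,0],[0,0,0,0],[0,0,0,0]]])

```text
t: 14.45
tcp_pos: [0.6076, -0.18, 0.148]
tool_rot: [-0.524, 0.475, 0.524, 0.475]
force: [0.2, 0.7, -1.3]
finger_gap: 0.266
```

arm_command(series=[[[1,0,0,0],[1,0,0,0],[0,0,0,0],[0,0,0,0]]])

```text
t: 14.85
tcp_pos: [0.6079, -0.1801, 0.1465]
tool_rot: [0.524, -0.475, -0.524, -0.475]
force: [-0.7, 0.2, 1.4]
finger_gap: 0.265
```

arm_command(series=[[[0,0,0,0],[0,0,0,0],[0,0,0,0],[0,0,0,0],[0,0,0,0]]], jaw=60, force=40)

```text
t: 15.35
tcp_pos: [0.6077, -0.18, 0.1461]
tool_rot: [-0.524, 0.475, 0.524, 0.475]
force: [-0.3, 0.8, -0.3]
finger_gap: 0.6
```

arm_command(series=[[[-10,0,0,0],[-15,0,0,0],[-20,0,0,0],[-25,0,0,0],[-25,0,0,0],[-30,0,0,0],[0,40,0,0],[0,40,0,0],[0,40,0,0],[0,20,0,0]]])

```text
t: 16.35
tcp_pos: [0.4653, -0.1933, 0.2718]
tool_rot: [-0.524, 0.475, 0.524, 0.474]
force: [0.4, -0.3, 0.5]
finger_gap: 0.604
```

Run:
```python
from h import *
go(.441,-.3035,.12)
a=snapshot("side")[205:325,255:425]
c=cv2.resize(a,None,fx=4,fy=4,interpolation=cv2.INTER_CUBIC); cv2.imwrite("pics/c7.png",c[:,:,::-1])
```

```text
tcp [ 0.4653 -0.1933  0.2718] t 16.35 yaw 95.65 gap 51.3 F [ 0.4189 -0.3283  0.4815]
shift mm [ 151.8472   34.8802 -107.374 ] turn 0 q6 -2.2845341211329058
```

View pics/c7.png

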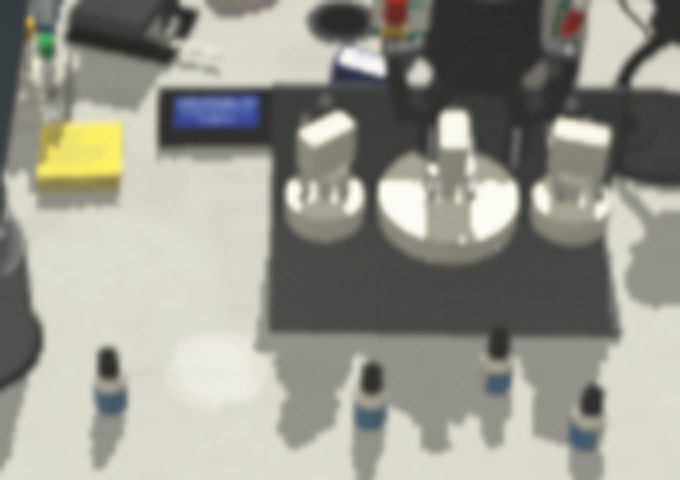

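arm_command(series=[[[10,10,-30,0],[20,10,-40,0],[20,8,-37,0],[30,5,0,0],[30,0,0,0],[0,0,0,0],[0,0,0,0],[0,0,0,0]]])

```text
t: 17.2
tcp_pos: [0.4475, -0.3044, 0.1629]
tool_rot: [0.526, -0.474, -0.523, -0.474]
force: [0.2, -0.7, -0.0]
finger_gap: 0.599
```

Run:
```python
from h import *
go(.443,-.303,.016)
a=np.hstack([snapshot("side")[250:340,345:445],snapshot("top")[235:325,380:480]])
c=cv2.resize(a,None,fx=4,fy=4,interpolation=cv2.INTER_CUBIC); cv2.imwrite("pics/c8.png",c[:,:,::-1])
```

```text
tcp [ 0.4475 -0.3044  0.1629] t 17.2 yaw 95.72 gap 50.9 F [ 0.1769 -0.7125 -0.0357]
shift mm [146.8488   4.6982   2.2169] turn 0 q6 -2.474540474245404
```

View pics/c8.png

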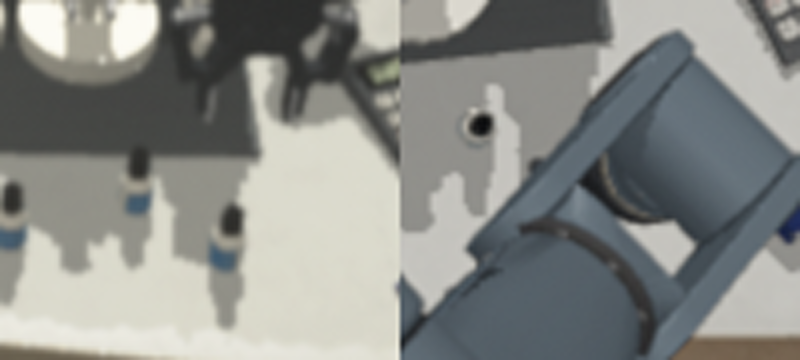

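Run:
```python
from h import *
print(pix("side",[.4475,-.3044,.168]),"seen 407.5 278.7")
print([pix("side",[.443,-.303,z]) for z in(.0,.03,.06)],"seen foot,top",345+224/4,250+262/4,345+232/4,250+215/4)
print([pix("side",[.494,-.229,z]) for z in(.0,.03,.06)],"seen",345+136/4,250+208/4,345+139/4,250+155/4)
```

```text
[406.4109 278.4582] seen 407.5 278.7
[array([399.7243, 315.4488]), array([400.7679, 309.4199]), array([401.8395, 303.2295])] seen foot,top 401.0 315.5 403.0 303.75
[array([377.2787, 301.2807]), array([378.0041, 295.2425]), array([378.7485, 289.0471])] seen 379.0 302.0 379.75 288.75
```

arm_command(series=[[[0,4.5,2,0],[20,0,0,0],[30,0,0,0],[30,0,0,0],[30,0,0,0],[25,0,0,0],[11,0,0,0],[0,0,0,0],[0,0,0,0],[0,0,0,0]]])

```text
t: 18.3
tcp_pos: [0.4423, -0.3028, 0.0165]
tool_rot: [0.525, -0.475, -0.523, -0.474]
force: [1.2, 0.8, -0.1]
finger_gap: 0.598
```

arm_command(series=[[[0,0,0,0],[0,0,0,0],[0,0,0,0],[0,0,0,0],[0,0,0,0],[0,0,0,0]]], jaw=10, force=30)

```text
t: 18.9
tcp_pos: [0.4421, -0.3027, 0.0163]
tool_rot: [0.525, -0.475, -0.523, -0.475]
force: [-0.5, -0.2, 6.3]
finger_gap: 0.299
```

Run:
```python
from h import *
go(.4835,.207,.27)
```

```text
tcp [ 0.4421 -0.3027  0.0163] t 18.9 yaw 95.69 gap 25.4 F [-0.4836 -0.2193  6.2701]
shift mm [-254.4868  -92.0799  502.597 ] turn 0 q6 -2.4790328870801392
```

arm_command(series=[[[-20,0,0,0],[-40,0,0,0],[-45,0,0,0],[-45,0,0,0],[-45,0,0,0],[-35,-6,25,0],[0,-8,45,0],[0,-8,47,0],[0,-8,47,0],[0,-8,47,0]]])

```text
t: 19.9
tcp_pos: [0.4579, -0.0865, 0.2454]
tool_rot: [0.524, -0.475, -0.524, -0.475]
force: [1.5, 1.3, -0.1]
finger_gap: 0.298
```

arm_command(series=[[[0,-8,47,0],[0,-8,47,0],[0,-8,47,0],[0,-8,47,0],[0,-8,45,0],[0,-8,45,0],[0,-6,30,0],[0,0,20,0],[0,0,0,0],[0,0,0,0]]])

```text
t: 20.9
tcp_pos: [0.4791, 0.2433, 0.2449]
tool_rot: [0.525, -0.475, -0.524, -0.474]
force: [0.7, -0.2, -0.9]
finger_gap: 0.302
```

Run:
```python
from h import *
go(.4835,.207,.175)
```

```text
tcp [0.4791 0.2433 0.2449] t 20.9 yaw 95.76 gap 25.6 F [ 0.7437 -0.1584 -0.9195]
shift mm [ 69.9734  -0.8074 -36.4794] turn 0 q6 -1.4088942268079245
```

arm_command(series=[[[0,-1,-20,0],[0,0,-16.5,0],[20,0,0,0],[25,0,0,0],[20,0,0,0],[6,0,0,0],[0,0,0,0],[0,0,0,0],[0,0,0,0]]])

```text
t: 21.8
tcp_pos: [0.4852, 0.2071, 0.1753]
tool_rot: [0.525, -0.474, -0.524, -0.475]
force: [-1.1, 0.3, 0.7]
finger_gap: 0.301
```

arm_command(series=[[[0,0,0,0],[0,0,0,0],[0,0,0,0],[0,0,0,0],[0,0,0,0]]], jaw=45)

```text
t: 22.3
tcp_pos: [0.4843, 0.2072, 0.1742]
tool_rot: [0.524, -0.475, -0.524, -0.475]
force: [0.1, -0.3, -0.4]
finger_gap: 0.449
```

Run:
```python
from h import *
go(.433,.0795,.1)
```

```text
tcp [0.4843 0.2072 0.1742] t 22.3 yaw 95.69 gap 38.2 F [ 0.1024 -0.3048 -0.3982]
shift mm [  74.1743   63.7066 -122.0244] turn 0 q6 -1.4780590778313154
```

arm_command(series=[[[-20,0,0,0],[-30,0,0,0],[-30,10,-10,0],[0,20,-40,0],[0,20,-40,0],[0,13.5,-32,0],[0,0,0,0],[0,0,0,0]]], jaw=60)

```text
t: 23.1
tcp_pos: [0.4334, 0.0791, 0.2544]
tool_rot: [0.524, -0.475, -0.524, -0.475]
force: [0.6, 0.3, 0.1]
finger_gap: 0.601
```

```bash
cat >> h.py <<'E'
def blues(im):
    h=cv2.cvtColor(np.ascontiguousarray(im),cv2.COLOR_RGB2HSV)
    m=cv2.inRange(h,(95,80,40),(118,255,200)); n,_,st,c=cv2.connectedComponentsWithStats(m)
    for i in range(1,n):
        if 10<st[i,4]<90 and 265<c[i,1]<335 and 230<c[i,0]<440:
            p=at("side",*c[i],.016); print(c[i],st[i,4],p[:2])
E
python3 - <<'E'
from h import *
blues(cv2.imread("pics/side0.png")[:,:,::-1]); print(); blues(snapshot("side"))
go(.433,.0795,.0165)
E
```

```text
[282.5714 305.3571] 14 [0.4236 0.0762]
[346.7143 309.5   ] 14 [ 0.4327 -0.132 ]
[399.5 314.5] 12 [ 0.4334 -0.3006]

[282.5385 305.5385] 13 [0.4229 0.0762]
[346.5455 309.1818] 11 [ 0.4339 -0.1314]
tcp [0.4336 0.0797 0.2543] t 23.15 yaw 95.65 gap 50.9 F [ 0.1759  0.609  -0.1603]
shift mm [237.7961   0.8796  -0.2219] turn 0 q6 -1.7426666179235522
```

arm_command(series=[[[30,1,-0.5,0],[45,0,0,0],[45,0,0,0],[45,0,0,0],[40,0,0,0],[25,0,0,0],[7.5,0,0,0],[0,0,0,0],[0,0,0,0],[0,0,0,0]]])

```text
t: 24.15
tcp_pos: [0.4334, 0.0791, 0.0179]
tool_rot: [0.525, -0.474, -0.523, -0.475]
force: [-0.3, -0.3, 0.0]
finger_gap: 0.597
```

arm_command(series=[[[0,0,0,0],[0,0,0,0],[0,0,0,0],[0,0,0,0],[0,0,0,0],[0,0,0,0]]], jaw=10)

```text
t: 24.75
tcp_pos: [0.433, 0.0789, 0.0178]
tool_rot: [0.525, -0.474, -0.523, -0.475]
force: [-0.1, 1.5, 6.4]
finger_gap: 0.299
```

Run:
```python
from h import *
go(.4835,.207,.245)
```

```text
tcp [0.433  0.0789 0.0178] t 24.75 yaw 95.66 gap 25.4 F [-0.1159  1.519   6.444 ]
shift mm [-227.1301  -63.4962  122.4424] turn 0 q6 -1.7448042491687743
```

arm_command(series=[[[-20,0,0,0],[-45,0,0,0],[-45,0,0,0],[-45,0,0,0],[-45,0,0,0],[-27,-10,10,0],[0,-20,40,0],[0,-20,40,0],[0,-13.5,32.5,0],[0,0,0,0]]])

```text
t: 25.75
tcp_pos: [0.4843, 0.2104, 0.2442]
tool_rot: [0.525, -0.472, -0.525, -0.475]
force: [-0.8, -0.1, -0.2]
finger_gap: 0.298
```

arm_command(series=[[[20,0,0,0],[25,0,0,0],[20,0,0,0],[6,0,0,0],[0,0,0,0],[0,0,0,0]]])

```text
t: 26.35
tcp_pos: [0.4838, 0.2068, 0.1734]
tool_rot: [0.524, -0.474, -0.524, -0.475]
force: [0.3, -0.2, -0.5]
finger_gap: 0.305
```

arm_command(series=[[[0,0,0,0],[0,0,0,0],[0,0,0,0],[0,0,0,0],[0,0,0,0]]], jaw=45)

```text
t: 26.85
tcp_pos: [0.4833, 0.2071, 0.1728]
tool_rot: [0.524, -0.474, -0.524, -0.475]
force: [0.5, -0.1, -0.6]
finger_gap: 0.451
```

Run:
```python
from h import *
go(.444,-.130,.255)
```

```text
tcp [0.4833 0.2071 0.1728] t 26.85 yaw 95.69 gap 38.3 F [ 0.522  -0.0799 -0.5868]
shift mm [ -82.2499   72.5471 -331.5747] turn 0 q6 -1.477927235272863
```

arm_command(series=[[[-20,0,0,0],[-30,0,0,0],[-32,8,-20,0],[0,10,-44,0],[0,10,-45,0],[0,10,-45,0],[0,10,-45,0],[0,10,-45,0],[0,9.5,-45,0],[0,5,-42.5,0]]], jaw=60)

```text
t: 27.85
tcp_pos: [0.4431, -0.1317, 0.2547]
tool_rot: [-0.524, 0.475, 0.524, 0.475]
force: [2.1, -0.0, -0.3]
finger_gap: 0.603
```

arm_command(series=[[[0,0,0,0],[0,0,0,0],[0,0,0,0]]])

```text
t: 28.15
tcp_pos: [0.4436, -0.129, 0.2544]
tool_rot: [-0.524, 0.474, 0.525, 0.475]
force: [0.1, -0.2, 0.1]
finger_gap: 0.602
```

Run:
```python
from h import *
im=snapshot("side"); blues(im); crop("side",215,200,200,130,4,"c9",im)
go(.444,-.130,.0175)
```

```text
tcp [ 0.4436 -0.1286  0.2545] t 28.2 yaw 95.77 gap 51.3 F [ 1.2393  1.0194 -0.3009]
shift mm [236.9572  -0.3661  -1.5891] turn 0 q6 -2.196707570992236
```

View pics/c9.png

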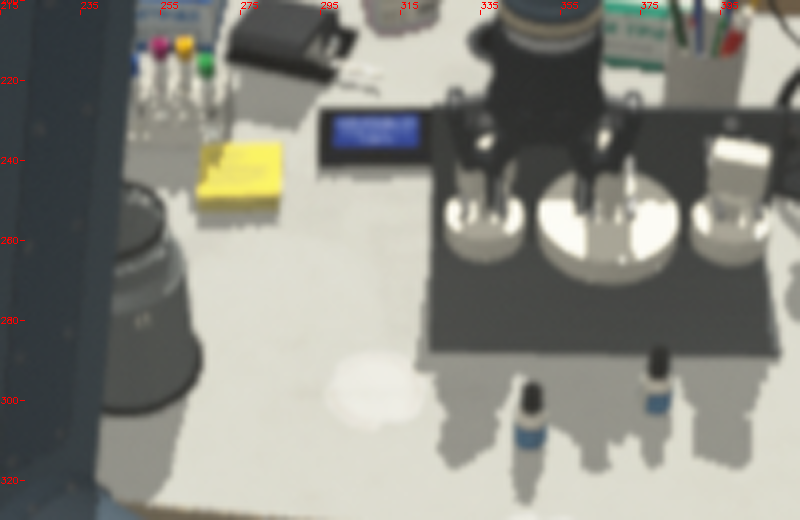

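The side crop shows B2 at about (347,305) and B3 at about (379,296), both unmoved. The cap is hanging, and B1 and B4 are gone from the desk.

arm_command(series=[[[30,0,-1,0],[45,0,0,0],[45,0,0,0],[45,0,0,0],[40,0,0,0],[25,0,0,0],[7,0,0,0],[0,0,0,0],[0,0,0,0],[0,0,0,0]]])

```text
t: 29.2
tcp_pos: [0.4451, -0.1312, 0.0191]
tool_rot: [0.525, -0.474, -0.523, -0.475]
force: [-0.2, -0.4, 0.4]
finger_gap: 0.598
```

arm_command(series=[[[0,0,0,0],[0,0,0,0],[0,0,0,0],[0,0,0,0],[0,0,0,0],[0,0,0,0]]], jaw=10)

```text
t: 29.8
tcp_pos: [0.4447, -0.1313, 0.0188]
tool_rot: [0.525, -0.474, -0.523, -0.475]
force: [0.0, 0.7, 6.5]
finger_gap: 0.295
```

Run:
```python
from h import *
go(.4835,.207,.255)
```

```text
tcp [ 0.4447 -0.1313  0.0188] t 29.8 yaw 95.66 gap 25.1 F [0.0008 0.6812 6.4821]
shift mm [-236.4946  -72.4558  332.5289] turn 0 q6 -2.1988757935434906
```

arm_command(series=[[[-25,0,0,0],[-45,0,0,0],[-45,0,0,0],[-45,0,0,0],[-45,0,0,0],[-31,-8,25,0],[0,-10,44,0],[0,-10,45,0],[0,-10,45,0],[0,-10,45,0]]])

```text
t: 30.8
tcp_pos: [0.4712, 0.0784, 0.2542]
tool_rot: [0.524, -0.475, -0.524, -0.475]
force: [1.0, -1.0, -0.1]
finger_gap: 0.296
```

arm_command(series=[[[0,-10,45,0],[0,-10,45,0],[0,-4.5,38.5,0],[10,0,0,0],[20,0,0,0],[25,0,0,0],[20,0,0,0],[7,0,0,0],[0,0,0,0],[0,0,0,0]]])

```text
t: 31.8
tcp_pos: [0.4838, 0.2067, 0.1723]
tool_rot: [0.524, -0.474, -0.524, -0.475]
force: [0.3, 0.6, 0.2]
finger_gap: 0.298
```

Run:
```python
from h import *
go(.4835,.207,.175)
```

```text
tcp [0.4838 0.2067 0.1723] t 31.8 yaw 95.65 gap 25.3 F [0.2675 0.6082 0.233 ]
shift mm [-2.723   0.2577  0.3222] turn 0 q6 -1.4780538185832641
```

arm_command(series=[[[0,0,0,0],[0,0,0,0],[0,0,0,0],[0,0,0,0],[-20,0,0,0],[-30,0,0,0],[-33,0,-20,0],[0,3.5,-45,0],[0,4,-45,0],[0,4,-45,0]]], jaw=45)

```text
t: 32.8
tcp_pos: [0.4872, 0.0505, 0.2552]
tool_rot: [0.525, -0.474, -0.524, -0.475]
force: [1.1, -0.7, -0.5]
finger_gap: 0.447
```

arm_command(series=[[[0,4,-45,0],[0,4,-45,0],[0,4,-45,0],[0,4,-45,0],[0,4,-45,0],[0,2,-35,0],[0,0,-20,0],[0,0,0,0],[0,0,0,0],[0,0,0,0]]], jaw=60)

```text
t: 33.8
tcp_pos: [0.4927, -0.2272, 0.2545]
tool_rot: [-0.524, 0.474, 0.525, 0.474]
force: [-0.3, 0.6, 0.2]
finger_gap: 0.598
```

Run:
```python
from h import *
im=snapshot("side"); a=im[195:325,200:430]
c=cv2.resize(a,None,fx=3,fy=3,interpolation=cv2.INTER_CUBIC); cv2.imwrite("pics/c10.png",c[:,:,::-1])
go(.494,-.229,.0185)
```

```text
tcp [ 0.4929 -0.2272  0.2546] t 33.85 yaw 95.8 gap 50.8 F [-0.9091 -1.0203  0.4108]
shift mm [236.0899  -1.0801  -2.1934] turn 0 q6 -2.310297364627497
```

View pics/c10.png

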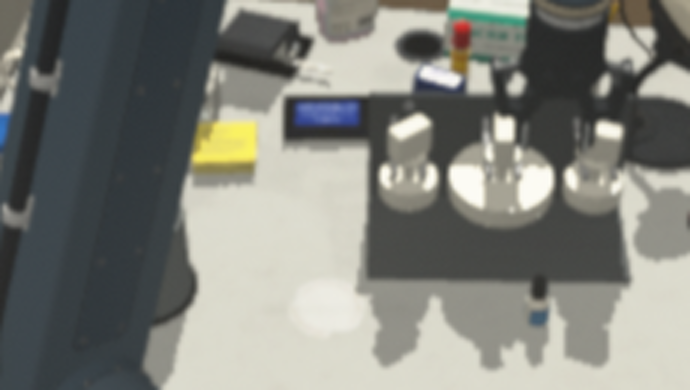

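B3 is still at about (380,295), so it hasn't moved. I'll descend.

arm_command(series=[[[30,-1,-2,0],[45,0,0,0],[45,0,0,0],[45,0,0,0],[40,0,0,0],[25,0,0,0],[6,0,0,0],[0,0,0,0],[0,0,0,0],[0,0,0,0]]])

```text
t: 34.85
tcp_pos: [0.4954, -0.2315, 0.0204]
tool_rot: [0.526, -0.474, -0.523, -0.475]
force: [-0.3, 0.1, -0.2]
finger_gap: 0.6
```

arm_command(series=[[[0,0,0,0],[0,0,0,0],[0,0,0,0],[0,0,0,0],[0,0,0,0],[0,0,0,0]]], jaw=10)

```text
t: 35.45
tcp_pos: [0.4949, -0.2314, 0.0199]
tool_rot: [0.525, -0.475, -0.523, -0.475]
force: [-1.0, 0.3, 5.8]
finger_gap: 0.296
```

Run:
```python
from h import *
go(.4835,.207,.255)
```

```text
tcp [ 0.4949 -0.2314  0.0199] t 35.45 yaw 95.67 gap 25.2 F [-1.0059  0.2756  5.757 ]
shift mm [-235.6538  -32.3876  437.0685] turn 0 q6 -2.312034660138595
```

arm_command(series=[[[-25,0,0,0],[-45,0,0,0],[-45,0,0,0],[-45,0,0,0],[-45,0,0,0],[-31,0,25,0],[0,-4,44,0],[0,-4,45,0],[0,-4,45,0],[0,-4,45,0]]])

```text
t: 36.45
tcp_pos: [0.4893, -0.0248, 0.255]
tool_rot: [0.524, -0.475, -0.524, -0.475]
force: [1.1, 0.7, 0.3]
finger_gap: 0.298
```

arm_command(series=[[[0,-4,45,0],[0,-4,45,0],[0,-4,45,0],[0,-4,45,0],[0,-0.5,35,0],[0,0,18,0],[10,0,0,0],[20,0,0,0],[25,0,0,0],[0,0,0,0]]])

```text
t: 37.45
tcp_pos: [0.4805, 0.2055, 0.1964]
tool_rot: [-0.522, 0.477, 0.526, 0.472]
force: [-0.5, -0.1, -0.2]
finger_gap: 0.293
```

Run:
```python
from h import *
go(.4835,.207,.175)
```

```text
tcp [0.4805 0.2055 0.1964] t 37.45 yaw 95.63 gap 24.9 F [-0.4801 -0.0638 -0.2487]
shift mm [21.4183 -3.3538  1.2571] turn 0 q6 -1.478411820397228
```

arm_command(series=[[[10,-2,1,0],[12,0,0,0],[0,0,0,0],[0,0,0,0],[0,0,0,0]]])

```text
t: 37.95
tcp_pos: [0.4856, 0.2083, 0.1781]
tool_rot: [0.524, -0.474, -0.524, -0.475]
force: [-0.2, 0.1, 0.3]
finger_gap: 0.293
```

arm_command(series=[[[0,0,0,0],[0,0,0,0],[0,0,0,0],[0,0,0,0],[-20,0,0,0],[-30,0,0,0],[-33,0,-20,0],[0,3,-45,0],[0,3,-45,0],[0,3,-45,0]]], jaw=45)

```text
t: 38.95
tcp_pos: [0.4915, 0.0519, 0.2612]
tool_rot: [0.525, -0.474, -0.524, -0.475]
force: [1.6, 0.4, 0.2]
finger_gap: 0.452
```

arm_command(series=[[[0,3,-45,0],[0,3,-45,0],[0,3,-45,0],[0,3,-45,0],[0,0,-45,0],[0,0,0,0],[0,0,0,0]]], jaw=60)

```text
t: 39.65
tcp_pos: [0.5016, -0.1727, 0.2603]
tool_rot: [-0.523, 0.475, 0.524, 0.475]
force: [-0.0, 0.2, 0.8]
finger_gap: 0.595
```

Run:
```python
from h import *
a=snapshot("top")[225:315,195:435]; b=snapshot("side")[225:315,195:435]
c=cv2.resize(np.vstack([a,b]),None,fx=3.2,fy=3.2,interpolation=cv2.INTER_CUBIC); cv2.imwrite("pics/c11.png",c[:,:,::-1])
go(.6077,-.180,.245)
```

```text
tcp [ 0.5014 -0.1708  0.2604] t 39.75 yaw 95.72 gap 51.2 F [-0.5933 -0.0236 -0.2828]
shift mm [  15.2323 -104.8907  -19.7927] turn 0 q6 -2.2104279727841347
```

View pics/c11.png

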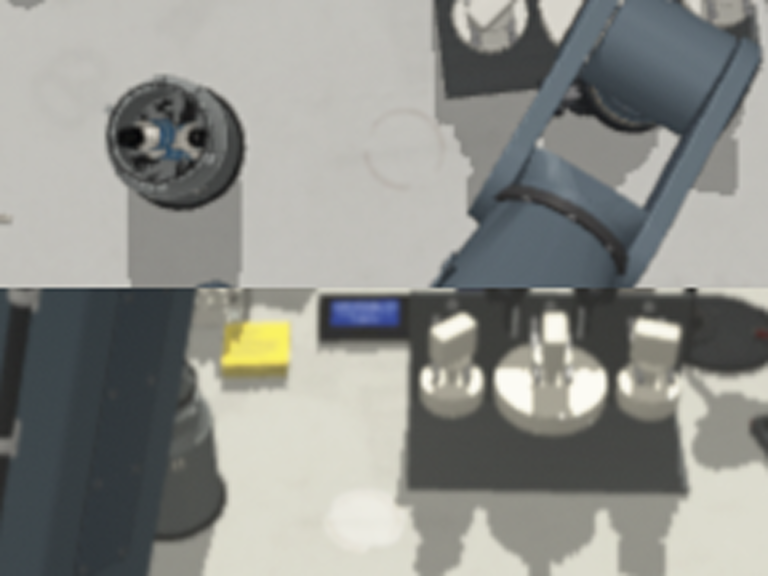

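All four bottles are inside the canister: the top view shows the pile at about (237,268) with nothing above the rim. No bottle is left on the desk, and the cap hangs in the middle. I'll fetch the cap.

arm_command(series=[[[0,-25,-10,0],[0,-40,-9,0],[0,-30,0,0],[0,-10,0,0],[0,0,0,0],[0,0,0,0],[0,0,0,0]]])

```text
t: 40.45
tcp_pos: [0.6068, -0.1797, 0.2606]
tool_rot: [-0.524, 0.475, 0.525, 0.474]
force: [-0.7, 0.2, 0.7]
finger_gap: 0.602
```

Run:
```python
from h import *
go(.6077,-.180,.1465)
```

```text
tcp [ 0.6068 -0.1797  0.2606] t 40.45 yaw 95.7 gap 51.2 F [-0.7445  0.1767  0.7062]
shift mm [114.0879  -1.0583  -0.4295] turn 0 q6 -2.134387221155817
```

arm_command(series=[[[30,-1,0,0],[30,0,0,0],[25,0,0,0],[20,0,0,0],[8,0,0,0],[0,0,0,0],[0,0,0,0],[0,0,0,0]]])

```text
t: 41.25
tcp_pos: [0.61, -0.1809, 0.1492]
tool_rot: [0.525, -0.474, -0.523, -0.475]
force: [0.6, 0.5, -0.2]
finger_gap: 0.601
```

arm_command(series=[[[0,0,0,0],[0,0,0,0],[0,0,0,0],[0,0,0,0],[0,0,0,0],[0,0,0,0]]], jaw=0, force=110)

```text
t: 41.85
tcp_pos: [0.6099, -0.1806, 0.1488]
tool_rot: [0.525, -0.474, -0.524, -0.475]
force: [-0.4, 1.9, 5.6]
finger_gap: 0.261
```

arm_command(series=[[[-3,0,0,0],[-4,0,0,0],[-3,0,0,0],[0,0,0,0],[0,0,0,0]]])

```text
t: 42.35
tcp_pos: [0.6092, -0.1803, 0.1575]
tool_rot: [-0.524, 0.475, 0.524, 0.475]
force: [-0.5, 0.1, -1.7]
finger_gap: 0.264
```

arm_command(series=[[[0,6,0,0],[0,10,0,0],[0,10,0,0],[0,15,0,0],[0,20,0,0],[0,20,0,0],[0,20,0,0],[0,8,0,0],[0,0,0,0],[0,0,0,0]]])

```text
t: 43.35
tcp_pos: [0.5016, -0.1916, 0.1579]
tool_rot: [0.525, -0.475, -0.523, -0.475]
force: [-0.5, 0.3, -1.4]
finger_gap: 0.261
```

arm_command(series=[[[-20,0,0,0],[-30,0,0,0],[-30,0,0,0],[-30,0,0,0],[-30,0,0,0],[-30,0,0,0],[0,0,0,0],[0,0,0,0]]])

```text
t: 44.15
tcp_pos: [0.5015, -0.1911, 0.3278]
tool_rot: [0.525, -0.474, -0.524, -0.475]
force: [-1.0, 0.4, -2.6]
finger_gap: 0.262
```

Run:
```python
from h import *
go(.4856,.2082,.33)
```

```text
tcp [ 0.5015 -0.1911  0.3278] t 44.15 yaw 95.72 gap 22.2 F [-0.9999  0.4069 -2.6423]
shift mm [ -2.5063 -24.0329 398.8415] turn 0 q6 -2.2431147611580733
```

arm_command(series=[[[0,-2,25,0],[0,-2,38,0],[0,-3,42,0],[0,-3,42,0],[0,-3,42,0],[0,-3,42,0],[0,-2,42,0],[0,-2,42,0],[0,-2,42,0],[0,-2,42,0]]])

```text
t: 45.15
tcp_pos: [0.4839, 0.21, 0.3253]
tool_rot: [-0.523, 0.476, 0.525, 0.473]
force: [1.3, -0.4, -1.5]
finger_gap: 0.263
```

arm_command(series=[[[0,0,0,-0.08],[0,0,0,-0.1],[0,0,0,-0.1],[0,0,0,-0.1],[0,0,0,-0.1],[0,0,0,-0.04],[0,0,0,0],[0,0,0,0],[0,0,0,0]]])

```text
t: 46.05
tcp_pos: [0.4849, 0.2083, 0.3268]
tool_rot: [-0.628, 0.324, 0.629, 0.324]
force: [-0.1, 0.6, -1.6]
finger_gap: 0.265
```

Run:
```python
from h import *
go(.4856,.2082,.25,125.5)
```

```text
tcp [0.4849 0.2083 0.3268] t 46.05 yaw 125.44 gap 22.5 F [-0.1075  0.5688 -1.5841]
shift mm [76.7576 -0.6695 -0.5173] turn -0.001 q6 -1.995665330408216
```

arm_command(series=[[[20,-0.5,-0.5,0],[30,0,0,0],[25,0,0,0],[15,0,0,0],[4,0,0,0],[0,0,0,0],[0,0,0,0],[0,0,0,0]]])

```text
t: 46.85
tcp_pos: [0.4866, 0.2083, 0.2347]
tool_rot: [0.629, -0.323, -0.628, -0.324]
force: [0.5, -0.1, -1.6]
finger_gap: 0.264
```

arm_command(series=[[[2,0,0,0],[2,0,0,0],[2,0,0,0],[2,0,0,0],[2,0,0,0],[0,0,0,0],[0,0,0,0]]])

```text
t: 47.55
tcp_pos: [0.4858, 0.2082, 0.2235]
tool_rot: [-0.628, 0.324, 0.629, 0.324]
force: [0.1, -0.7, -2.0]
finger_gap: 0.266
```

Run:
```python
from h import *
go(.4856,.2082,.219,125.5); print(status.sense()["ft_torque"])
```

```text
tcp [0.4858 0.2082 0.2235] t 47.55 yaw 125.48 gap 22.6 F [ 0.1412 -0.6505 -2.0382]
shift mm [4.4946 0.1709 0.1778] turn -0.0 q6 -1.9967797583645377
[-0.026   0.0046 -0.0657]
```

arm_command(series=[[[1.5,0,0,0],[1.5,0,0,0],[1.5,0,0,0],[1.5,0,0,0],[0,0,0,0],[0,0,0,0]]])

```text
t: 48.15
tcp_pos: [0.486, 0.2082, 0.2179]
tool_rot: [0.629, -0.324, -0.628, -0.324]
force: [0.4, 0.1, 0.9]
finger_gap: 0.262
```

arm_command(series=[[[1,0,0,0],[1,0,0,0],[1,0,0,0],[0,0,0,0],[0,0,0,0]]])

```text
t: 48.65
tcp_pos: [0.486, 0.2082, 0.2149]
tool_rot: [0.629, -0.324, -0.628, -0.324]
force: [-1.0, 0.5, 4.1]
finger_gap: 0.261
```

arm_command(series=[[[1,0,0,0],[1,0,0,0],[1,0,0,0],[1,0,0,0],[1,0,0,0],[1,0,0,0],[0,0,0,0],[0,0,0,0],[0,0,0,0]]])

```text
t: 49.55
tcp_pos: [0.4861, 0.2082, 0.2097]
tool_rot: [0.629, -0.324, -0.628, -0.324]
force: [-2.3, -1.0, 10.3]
finger_gap: 0.262
```

arm_command(series=[[[0.8,0,0,0],[0,0,0,0],[0,0,-0.2,0.07],[0,0,-0.2,0.07],[0,0,-0.2,0.07],[0,0,-0.2,0.07],[0,0,0,0]]])

```text
t: 50.25
tcp_pos: [0.486, 0.2073, 0.2089]
tool_rot: [0.577, -0.409, -0.577, -0.409]
force: [-2.7, -1.6, 11.2]
finger_gap: 0.266
```

Run:
```python
from h import *
go(.486,.2066,.2088,77.5); print(status.sense()["ft_torque"])
```

```text
tcp [0.486  0.2073 0.2089] t 50.25 yaw 109.38 gap 22.6 F [-2.7023 -1.5688 11.208 ]
shift mm [ 0.069   0.247  -0.6425] turn 0.556 q6 -1.717110713784799
[-0.2782  0.6507 -0.0489]
```

arm_command(series=[[[0.2,0,-0.1,0.07],[0,0,-0.1,0.07],[0,0,-0.1,0.07],[0,0,-0.1,0.07],[0,0,-0.1,0.06],[0,0,0,0]]])

```text
t: 50.85
tcp_pos: [0.4856, 0.2063, 0.2085]
tool_rot: [-0.5, 0.501, 0.5, 0.5]
force: [-3.5, -1.2, 10.6]
finger_gap: 0.264
```

Run:
```python
from h import *
go(.486,.2066,.2088,77.5); print(status.sense()["ft_torque"])
```

```text
tcp [0.4856 0.2063 0.2085] t 50.85 yaw 89.93 gap 22.4 F [-3.5033 -1.1509 10.5904]
shift mm [-0.268  -0.4489  0.2983] turn 0.217 q6 -1.3782807253945992
[-0.5184  0.7956 -0.0123]
```

arm_command(series=[[[0.2,0,0,0.05],[0,0,0,0.06],[0,0,0,0.06],[0,0,0,0.05],[0,0,0,0],[0,0,0,0]]])

```text
t: 51.45
tcp_pos: [0.4851, 0.2058, 0.2084]
tool_rot: [-0.442, 0.553, 0.442, 0.551]
force: [-5.1, -4.1, 13.5]
finger_gap: 0.267
```

Run:
```python
from h import *
go(.486,.2066,.2088,77.5); print(status.sense()["ft_torque"])
```

```text
tcp [0.4851 0.2058 0.2084] t 51.45 yaw 77.39 gap 22.7 F [-5.0746 -4.0643 13.5413]
shift mm [-0.4353 -0.7229  0.98  ] turn -0.002 q6 -1.1591382030093054
[-0.7752  0.9375  0.0053]
```

arm_command(series=[[[-2,-0.5,0.5,0],[-2,-0.3,0.5,0],[-2,0,0,0],[-2,0,0,0],[0,0,0,0],[0,0,0,0]]])

```text
t: 52.05
tcp_pos: [0.4869, 0.2074, 0.2152]
tool_rot: [-0.442, 0.553, 0.442, 0.551]
force: [-1.0, -1.9, 4.0]
finger_gap: 0.266
```

arm_command(series=[[[0,0,0,0],[0,0,0,0],[0,0,0,0],[0,0,0,0],[0,0,0,0],[0,0,0,0]]], jaw=60, force=40)

```text
t: 52.65
tcp_pos: [0.4874, 0.2078, 0.2153]
tool_rot: [-0.442, 0.552, 0.442, 0.552]
force: [0.3, -0.5, 0.8]
finger_gap: 0.6
```

arm_command(series=[[[-10,0,0,0],[-20,0,0,0],[-30,0,0,0],[-40,0,0,0],[-20,30,20,0],[0,30,30,0],[0,30,30,0],[0,30,30,0],[0,0,0,0],[0,0,0,0]]])

```text
t: 53.65
tcp_pos: [0.3939, 0.3419, 0.3361]
tool_rot: [-0.443, 0.551, 0.442, 0.552]
force: [0.7, -0.7, -0.6]
finger_gap: 0.602
```

Run:
```python
from h import *
go(.486,.2066,.2088,77.5)
a=snapshot("side")[215:315,200:290]; b=snapshot("top")[220:320,200:290]
c=cv2.resize(np.hstack([a,b]),None,fx=4,fy=4,interpolation=cv2.INTER_CUBIC); cv2.imwrite("pics/c12.png",c[:,:,::-1])
```

```text
tcp [0.3939 0.3419 0.3361] t 53.65 yaw 77.49 gap 51.1 F [ 0.7214 -0.6629 -0.6312]
shift mm [ 127.4298 -119.0361 -112.1774] turn -0.0 q6 -0.8515654624338272
```

View pics/c12.png

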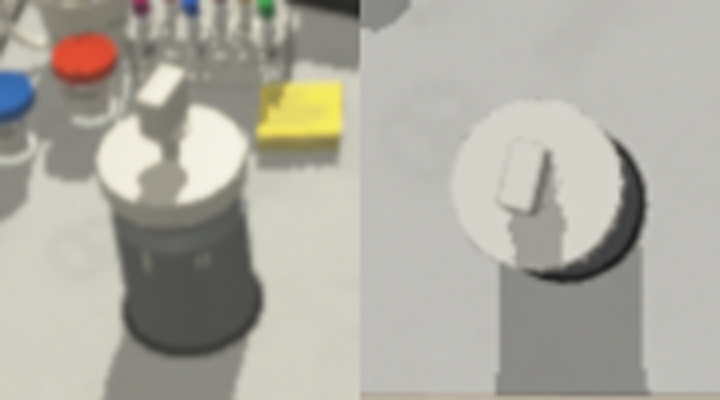

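The cap is back at the same position and angle as at the start: disc at about (243,254) in the side view. I'll compare it numerically with the first pictures.

Run:
```python
from h import *
for n,(u,v,w,h) in {"side":(228,228,40,50),"top":(218,240,55,55)}.items():
    a=cv2.imread(f"pics/{n}0.png",0); b=cv2.cvtColor(snapshot(n),cv2.COLOR_RGB2GRAY)
    r=cv2.matchTemplate(a[v-3:v+h+3,u-3:u+w+3],b[v:v+h,u:u+w],cv2.TM_CCOEFF_NORMED)
    print(n,cv2.minMaxLoc(r), np.abs(a[v:v+h,u:u+w].astype(int)-b[v:v+h,u:u+w]).mean())
    print([round(float(r[3+i,3+j]),3) for i,j in((-1,0),(1,0),(0,-1),(0,1),(0,0))])
```

```text
side (0.5820502638816833, 0.9977615475654602, (0, 0), (3, 3)) 6.343
[0.958, 0.977, 0.956, 0.955, 0.998]
top (0.5324792265892029, 0.9958804249763489, (0, 0), (3, 3)) 2.5748760330578513
[0.954, 0.974, 0.933, 0.939, 0.996]
```

The cap matches its original locked appearance to well under a pixel in both views, so I'm handing in.

Run:
```python
from station import ticket
print(ticket.sign_off())
```

```text
the job is handed in; nothing more can be done
None
```

I put all four bottles I found on the desk into the canister and locked the safety cap back on. I handed the job in at about 54 s of the 210 s allowed, and sign-off gave no verdict.

- **Cap off and hung:** I pressed the cap down 8.5 mm (about 11 N), turned it 48° anticlockwise and lifted it off. I then hung it in the middle fork and let go of it while loading.
- **Bottles:** After the fourth drop, the top and side views showed the pile inside, nothing above the rim and no bottle left on the desk. I judged the pile's height from the picture and did not measure it. I found no fifth bottle in either view.
- **Cap back on:** I laid the cap on the seal at the open angle, pressed it to about 11–13.5 N and turned it 48° clockwise. Sideways force reached about 6.5 N at the end of the turn; I eased it off before releasing.
- **Last checks:** The cap's appearance in both cameras matches the starting locked pictures (correlation 0.998 side, 0.996 top, no pixel shift). The gripper was open and well clear. The small caps and bystanders looked untouched in the pictures, but I did not measure their positions.
- **Disagreements:** The two cameras differed by a few millimetres throughout, mostly 2–5 mm and up to about 8 mm in x on the bottle tops. I used values in between, and the grasps bore them out. A blue-label check for moved bottles found none of the remaining bottles when rerun at the third, so I confirmed the last two by eye.

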